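# Put the red polishing stick away in its tube

### The job

Take the red-handled polishing stick out of the wooden stand and put it, bare end down, into the metal tube with the red funnel mouth; push it firmly down until it and the rubber stop under it are all the way at the bottom, then let go. Leave the blue and yellow sticks standing in the stand.

Things in the scene. Friction and masses are not known exactly. Their poses are not given: they have to be found in the camera images.
- stick_red: Upright loose stick with red handle, about 30 g, 160 mm long. Origin at the centre of its lower end, z up along it. Lower 95 mm: bare rod 9 mm thick; top 65 mm: red round handle 16 mm thick, the part to grip (middle about 130 mm above the origin). It stands 34 mm deep, leaning up to 3 degrees, in a hole of a fixed wooden stand (50 x 190 mm, 40 mm high), in a straight row with two others.
- tube_red: Upright metal tube with red funnel mouth, fixed; two like it are blue, yellow. Origin: centre of underside, on the bench. Foot 60 mm wide. Rim 90 mm up; inside, 40 mm wide at the rim, narrowing over 18 mm to a 22 mm bore. In it a rubber stop slides down with 6 N friction and stays where left: top 35 to 41 mm above the origin at first, 16 mm when fully down. The stick stands on the stop.
- stick_blue: Blue-handled stick, same size and origin as the red one, in the same stand; to be left there. Their tops stand 166 mm above the bench: lift the red one clear of them. The three stand in one row 60 mm apart, in varying order and row direction: close the fingers across the row, not along it.
- stick_yellow: Yellow-handled stick, same size and origin as the red one, in the same stand and row; to be left there.
Mind the look-alikes: they are no part of the job. Several things have the shape of the stick_red; the one meant has the colours described above.

How it is judged:
By the outcome, as a careful person would: the job done as asked, in the order asked, and still so for the second after the job is handed in, with the robot touching nothing.
It also fails if it takes over 42 s, if anything falls off the work surface, if the arm or the gripper's body presses on something with over 40 N, if the wrist force passes 120 N, or if a joint passes its speed limit or range.

### The arm

A 6-joint arm with a two-finger parallel gripper is mounted at the origin on the work surface. World frame = base frame: x ahead of the robot, y to its left, z up, the work surface at z = 0. Lengths are in m, angles in degrees, forces in N, time in s.
With the tool pointing down it reaches from about 0.325 to 0.775 m from the base axis. Payload 9.3 kg.
Tool frame: the origin (TCP) lies at the very end of the fingers, on their centre line; the grasp point (between the pads) lies 19 mm behind it; y points along the fingers, z is the direction in which the jaws open and shut, and the axes are right-handed (so a half turn about y gives the same grasp; the last joint's range is limited). The gripper opens to 85 mm and grips with 20 to 120 N. Pads are 22 mm wide; open, the fingers measure 114 mm over their backs; the gripper's body (76 mm by 85 mm) begins 54 mm behind the grasp point. The pads swing forward as they close: fully open they stand 13 mm farther back than shut.
Start: joints at [62.876, 14.817, 1.232, 76.415, 0, 81.257], TCP at [0.173, 0.522, 0.231] pointing down, gripper open.
Joint ranges: [-174.27, 174.27], [-52.1, 104.24], [-59.71, 78.15], [-110.17, 111.67], [-87.03, 83.33], [-180, 180]. Speed limits (degrees/s): [127.2, 127.2, 159.86, 180, 180, 180].

### API

Orientations are given as a 3x3 rotation matrix whose columns are the frame's x, y, z axes.
In Python, from station import env, cams, workorder gives the robot as it stands.
- The arm moves only by the tool move_arm, never from a script. Its argument "motion" is one flat list of numbers, 7 for each row, row after row: the turn, a rotation vector about the tool's x, y, z in degrees, then the shift along the tool's x, y, z in m, then the finger opening in m, from 0 to 0.0854. A call has 1 to 10 rows; each row is the pose to reach, as a shift and turn from the pose commanded when the call began, along the tool's axes at that moment; what a row does not reach only later rows make up. A row lasts 1/8 s, in which the tool goes at most 62.5 mm and 10.7 degrees, less where a joint would pass 70% of its speed; a pose out of reach is approached as far as the arm can. A call with a gripper value outside its range is refused whole. The fingers move at their own pace and stop on an object; "squeeze" is the grip in N (left out, the last holds). Time passes only in rows, so rows that repeat a pose let the fingers close. It gives the time, the measured TCP pose, the force and the opening at its end, in the units of the state.
- env.get_state(): the state, without advancing time (a new reading comes with each control period).
- cams.camera(name): name is "side" or "top"; returns a dict with "frame" (420x560x3 uint8, red, green, blue), "vertical_fov" (degrees; the focal length in pixels is half the picture's height over the tangent of half this angle, whatever the lens; pixels are square), "cx", "cy" (the principal point, pixels), "distortion" ([k1, k2, p1, p2, k3] as OpenCV has them; the pictures are not rectified), "R" (3x3) and "t" (3): a world point X has camera coordinates R X + t. Camera axes: x right, y down, z forward; pixel columns grow to the right and rows downward; lengths in m; the calibration is good to about 2 mm. A picture is of the moment at which its call begins. There is no depth.
- workorder.job_done(): hands the job in, once; it reports no verdict.
Trained networks look in a picture, given as the dict that the camera call returned (one of the last four; its "shot" number tells which), for a name from the list of things; names that differ only in an ending like _2 or _b are one class to them, and where a whole thing is asked for, a point or a joint stands for the part that bears it (a point fixed in the world has none). Each returns a list of dicts, best first, with "conf" (0 to 1); they miss things now and then, are a little off and sometimes report something else, mostly with a low value. They report only what shows in the picture. A call takes as long as a camera call. They do not tell look-alikes from the thing itself.
- cams.boxes_of(picture, name): "extent" ([left, top, right, bottom] in pixels, round what is visible of it).
The state is a dict: "t": time; "joints": joint angles; "dq": joint speeds; "joint_efforts": joint torques, N m; "tool_pos": TCP position; "ee_rot": TCP orientation; "contact_force": force on the tool from outside, world axes, zero at the start; "moment": the same for the moment, N m; "finger_gap": opening from 0.0 (shut) to 1.0 (fully open).
Only numpy, scipy, OpenCV 4.12 (cv2) and the standard library are available. Lean on these libraries where they do the work, as an engineer would, in place of code of your own. Each camera call takes 0.05 s, during which the arm holds its last target. There are 200 camera calls.

## Working session

There is one attempt and no reset: what is moved stays moved. The work goes in short steps, Python scripts to look and compute and a tool call to move; the robot and the scene stay as the last step left them, time stands still between calls to the robot, and variables do not carry over. Pictures are saved under pics/ and viewed, about 8 in all and at most 12, crops included, and the job is handed in when it is done.

Besides the shell and the picture viewer there is one more tool, called after ">>>" in YAML: its name, and indented under it one key for each argument. move_arm: Moves the arm, as the interface text tells. Its arguments: {"type":"object","properties":{"motion":{"type":"array","items":{"type":"number"}},"squeeze":{"type":"number"}},"required":["motion"]}

```bash
mkdir -p pics
cat > h.py <<'E'
import numpy as np, cv2
from station import env, cams, workorder
def K(p):
    h=p["frame"].shape[0]; f=h/2/np.tan(np.radians(p["vertical_fov"]/2))
    return np.array([[f,0,p["cx"]],[0,f,p["cy"]],[0,0,1.]])
def ray(p,uv):
    n=cv2.undistortPoints(np.array([[uv]],float),K(p),np.array(p["distortion"],float))[0,0]
    R=np.array(p["R"]);t=np.array(p["t"]); return -R.T@t, R.T@np.array([n[0],n[1],1.])
def atz(p,uv,z):
    o,d=ray(p,uv); return o+d*(z-o[2])/d[2]
def proj(p,X):
    return cv2.projectPoints(np.array(X,float).reshape(-1,1,3),cv2.Rodrigues(np.array(p["R"],float))[0],np.array(p["t"],float),K(p),np.array(p["distortion"],float))[0][:,0]
def save(p,n,box=None,s=1):
    f=p["frame"]; 
    if box: f=f[box[1]:box[3],box[0]:box[2]]
    cv2.imwrite("pics/"+n,cv2.resize(f[:,:,::-1],None,fx=s,fy=s,interpolation=cv2.INTER_CUBIC))
E
python3 - <<'E'
from h import *
np.set_printoptions(precision=4,suppress=True)
for n in("top","side"):
    p=cams.camera(n); save(p,n+"0.png"); print(n,p["vertical_fov"],"cam at",ray(p,(280,210))[0])
    for k in("stick_red","stick_blue","stick_yellow","tube_red"):
        for b in cams.boxes_of(p,k)[:4]: print(k,np.round(b["extent"],1),round(b["conf"],2))
s=env.get_state();print(s["t"],s["tool_pos"],s["ee_rot"],s["finger_gap"],s["contact_force"])
E
```

```text
top 54.72253317955097 cam at [0.3575 0.0152 0.9799]
stick_red [129.9 233.1 157.  245.9] 0.69
stick_red [130.7 204.9 156.6 224.9] 0.67
stick_red [165.1 237.3 187.6 250.1] 0.61
stick_red [223.6 192.3 241.2 213.4] 0.49
stick_blue [168.5 238.3 187.3 250.7] 0.43
stick_yellow [186.4 181.6 203.7 201.4] 0.45
tube_red [307.2 224.3 336.2 251.7] 0.56
side 57.136801442395324 cam at [0.2187 0.4285 0.621 ]
stick_red [167.1 278.8 193.8 335.2] 0.96
stick_red [192.4 304.7 214.8 358.6] 0.78
stick_red [300.6 213.1 311.6 272.3] 0.75
stick_red [221.1 240.1 235.7 290.2] 0.68
stick_blue [242.  270.1 254.2 318.2] 0.78
stick_yellow [202.8 217.  218.7 265.9] 0.87
tube_red [325.5 167.1 359.1 214.8] 0.55
0.5 [0.1734 0.5219 0.2312] [[ 0.949  -0.0001  0.3153]
 [-0.3153 -0.0001  0.949 ]
 [-0.     -1.     -0.0001]] 0.9966582895180334 [ 0.1758  0.0725 -1.2974]
```

View pics/top0.png

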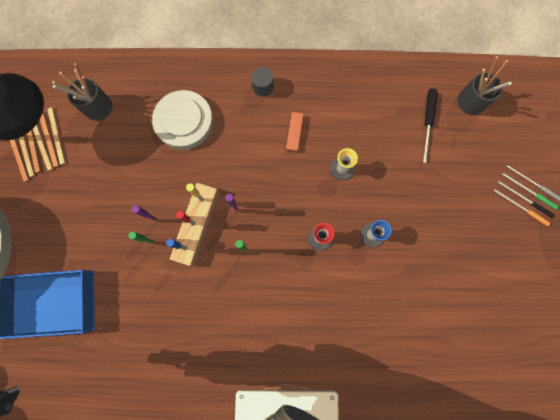

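View pics/side0.png

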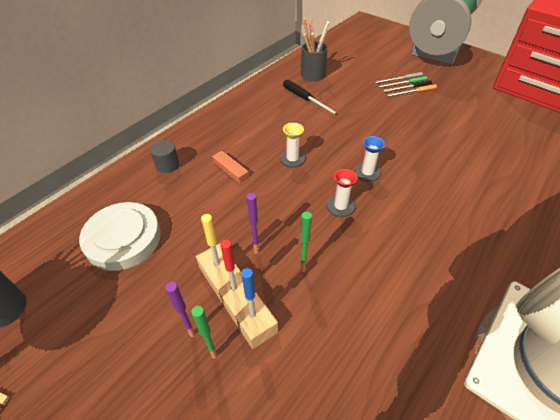

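Both views show the red stick in the middle of the row, with its top near (183,215) in the top view and its handle at (228,255) in the side view. Blue is at (172,243) and yellow at (191,188). The look-alikes stand loose around it: purple (138,210) and (231,199), green (134,236) and (240,244). The red funnel is at (322,234). I choose the red handle in the stand.

```bash
cat > m.py <<'E'
from h import *
from scipy.optimize import least_squares
np.set_printoptions(precision=4,suppress=True)
T=cams.camera("top");S=cams.camera("side")
def mask(p,box,col):
    hsv=cv2.cvtColor(p["frame"],cv2.COLOR_RGB2HSV).astype(int);H,s,v=hsv[...,0],hsv[...,1],hsv[...,2]
    h0={"red":0,"blue":108,"yellow":28,"green":60,"purple":140}[col]
    d=np.abs((H-h0+90)%180-90); m=(d<(5 if col=="red" else 14))&(s>(200 if col=="red" else 110))&(v>70)
    if col=="red": m&=(v>110)
    z=np.zeros_like(m); x0,y0,x1,y1=box; z[y0:y1,x0:x1]=m[y0:y1,x0:x1]
    n,l,st,c=cv2.connectedComponentsWithStats(z.astype(np.uint8))
    k=1+np.argmax(st[1:,4]); return l==k,st[k]
def cyl(b,d,lo=.095,hi=.16,r=.008):
    d=d/np.linalg.norm(d);a=np.linspace(0,2*np.pi,24,endpoint=False)
    u=np.cross(d,[1,0,0]);u/=np.linalg.norm(u);w=np.cross(d,u)
    ring=r*(np.cos(a)[:,None]*u+np.sin(a)[:,None]*w); return np.vstack([b+d*lo+ring,b+d*hi+ring])
def desc(pts):
    h=cv2.convexHull(np.float32(pts)); (M)=cv2.moments(h); c=np.array([M["m10"],M["m01"]])/M["m00"]
    return np.r_[c, h[:,0].min(0),h[:,0].max(0)]
def fit(name,bt,bs,col,x0,standing=False):
    obs=[]
    for p,b in((T,bt),(S,bs)):
        m,st=mask(p,b,col); ys,xs=np.nonzero(m)
        o=np.r_[xs.mean(),ys.mean(),xs.min()-.5,ys.min()-.5,xs.max()+.5,ys.max()+.5]; obs.append(o); print(name,st)
    def f(q):
        bz=.006; b=np.array([q[0],q[1],bz]); d=np.array([q[2],q[3],1])
        P=cyl(b,d); return np.r_[desc(proj(T,P))-obs[0],desc(proj(S,P))-obs[1],10*q[2:]]
    r=least_squares(f,[*x0,0,0]); q=r.x
    print(name,"base",q[:2],"lean deg",np.degrees(q[2:]),"grip z.136",q[:2]+.13*q[2:],"res",np.round(r.fun,1)); return q
if __name__=="__main__":
    for c,bt,bs in(("red",(172,205,196,228),(218,235,240,275)),("blue",(162,232,184,255),(238,264,258,305)),("yellow",(182,178,204,200),(198,210,222,252)),
      ):
        fit(c,bt,bs,c,atz(T,((bt[0]+bt[2])/2,(bt[1]+bt[3])/2),.13)[:2])
    for c,uv in(("purpleL",(137,210)),("greenL",(133,236)),("purpleR",(230,198)),("greenR",(240,244))): print(c,"top",atz(T,uv,.16))
    # tube rim ellipse
    for p,b in((T,(305,218,340,255)),(S,(328,165,362,190))):
        m,st=mask(p,b,"red"); cs,_=cv2.findContours(m.astype(np.uint8),0,1); e=cv2.fitEllipse(cv2.convexHull(max(cs,key=len)))
        print("rim",st,e,atz(p,e[0],.09)); 
    out=np.hstack([cv2.resize(T["frame"][170:270,120:260],None,fx=3.5,fy=3.5),cv2.resize(S["frame"][190:350,160:270][:,:],(240,350))])
    cv2.imwrite("pics/crop1.png",out[:,:,::-1])
E
python3 m.py
```

```text
Traceback (most recent call last):
  File "m.py", line 33, in <module>
    fit(c,bt,bs,c,atz(T,((bt[0]+bt[2])/2,(bt[1]+bt[3])/2),.13)[:2])
    ~~~^^^^^^^^^^^^^^^^^^^^^^^^^^^^^^^^^^^^^^^^^^^^^^^^^^^^^^^^^^^^
  File "m.py", line 23, in fit
    m,st=mask(p,b,col); ys,xs=np.nonzero(m)
         ~~~~^^^^^^^^^
  File "m.py", line 12, in mask
    k=1+np.argmax(st[1:,4]); return l==k,st[k]
        ~~~~~~~~~^^^^^^^^^^
ValueError: attempt to get argmax of an empty sequence
```

```bash
python3 - <<'E'
from h import *
p=cams.camera("top");q=cams.camera("side")
for p,pts in((p,[(183,215),(183,218),(190,217),(172,243),(191,188),(324,228),(331,236),(300,230)]),(q,[(228,250),(248,285),(209,230),(338,176),(300,300)])):
    h=cv2.cvtColor(p["frame"],cv2.COLOR_RGB2HSV)
    print([ (u,tuple(map(int,h[u[1],u[0]]))) for u in pts])
E
sed -i 's/d<(5 if col/d<(8 if col/; s/s>(200 if/s>(205 if/; s/m&=(v>110)/m\&=(v>125)/' m.py; python3 m.py
```

```text
[((183, 215), (1, 185, 205)), ((183, 218), (0, 185, 110)), ((190, 217), (13, 131, 136)), ((172, 243), (107, 164, 201)), ((191, 188), (30, 136, 236)), ((324, 228), (1, 166, 195)), ((331, 236), (1, 190, 207)), ((300, 230), (10, 148, 140))]
[((228, 250), (1, 197, 190)), ((248, 285), (107, 175, 169)), ((209, 230), (22, 164, 245)), ((338, 176), (1, 198, 222)), ((300, 300), (9, 155, 158))]Traceback (most recent call last):
  File "m.py", line 33, in <module>
    fit(c,bt,bs,c,atz(T,((bt[0]+bt[2])/2,(bt[1]+bt[3])/2),.13)[:2])
    ~~~^^^^^^^^^^^^^^^^^^^^^^^^^^^^^^^^^^^^^^^^^^^^^^^^^^^^^^^^^^^^
  File "m.py", line 23, in fit
    m,st=mask(p,b,col); ys,xs=np.nonzero(m)
         ~~~~^^^^^^^^^
  File "m.py", line 12, in mask
    k=1+np.argmax(st[1:,4]); return l==k,st[k]
        ~~~~~~~~~^^^^^^^^^^
    return _wrapfunc(a, 'argmax', axis=axis, out=out, **kwds)
    return bound(*args, **kwds)
ValueError: attempt to get argmax of an empty sequence
```

```bash
sed -i 's/d<(8 if col/d<(5 if col/; s/s>(205 if/s>(150 if/; s/m&=(v>125)/m\&=(v>70)/' m.py; python3 m.py
```

```text
red [176 211  14  11  92]
red [221 239  13  33 299]
red base [0.4923 0.2236] lean deg [-0.0489  0.1249] grip z.136 [0.4922 0.2239] res [ 1.2  0.4  0.5 -0.3  1.3  1.1 -0.8  0.3 -1.8  0.2  0.6  0.1 -0.   0. ]
blue [167 239  14   9  79]
blue [242 268  13  32 298]
blue base [0.4359 0.2401] lean deg [-0.5322  0.1881] grip z.136 [0.4347 0.2405] res [ 1.1  0.1 -0.5 -0.2  1.3  1.1 -0.6  0.3 -1.4 -0.3 -0.2  0.2 -0.1  0. ]
yellow [185 183  19  17 156]
yellow [200 213  17  34 336]
yellow base [0.5495 0.2056] lean deg [-0.4353  0.0784] grip z.136 [0.5486 0.2058] res [ 0.2  0.9  1.9  1.1 -3.2 -2.1  0.5 -0.1  1.5  0.7  0.3 -0.6 -0.1  0. ]
purpleL top [0.5004 0.3153 0.16  ]
greenL top [0.4465 0.3193 0.16  ]
purpleR top [0.5282 0.1236 0.16  ]
greenR top [0.4335 0.0999 0.16  ]
rim [314 223  21  21 241] ((323.7144470214844, 232.69912719726562), (20.226871490478516, 20.912534713745117), 127.7780990600586) [ 0.4673 -0.0768  0.09  ]
rim [334 169  24  18 283] ((345.2003479003906, 177.0208740234375), (17.944169998168945, 23.27090072631836), 97.780517578125) [ 0.4642 -0.0743  0.09  ]
```

View pics/crop1.png

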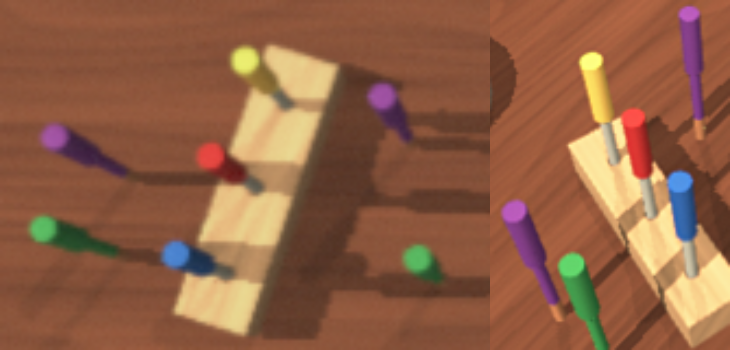

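>>> move_arm:
  motion: [0, 0, 0, 0.04, 0, -0.018, 0.085, 0, 0, 0, 0.09, 0, -0.041, 0.085, 0, 0, 0, 0.14, 0, -0.064, 0.085, 0, 0, 0, 0.19, 0, -0.087, 0.085, 0, -0.5, 0, 0.24, 0, -0.11, 0.085, 0, -1, 0, 0.29, 0, -0.133, 0.085, 0, -1.5, 0, 0.34, 0, -0.156, 0.085, 0, -1.5, 0, 0.38, 0, -0.175, 0.085, 0, -1.5, 0, 0.396, 0, -0.182, 0.085, 0, -1.5, 0, 0.396, 0, -0.182, 0.085]
  squeeze: 60

```text
t: 2.15
tool_pos: [0.4922, 0.2239, 0.231]
ee_rot: [[0.956, -0.001, 0.292], [-0.292, 0.0, 0.956], [-0.001, -1.0, -0.0]]
contact_force: [-0.2, -0.1, -0.3]
finger_gap: 0.995
```

Run:
```python
from h import *
S=cams.camera("side"); print(proj(S,[[.492,.224,.231],[.492,.224,.166]])); save(S,"side1.png",(130,130,350,330),3)
```

```text
[[218.56626776 214.30014479]
 [224.25472895 243.19159802]]
```

View pics/side1.png

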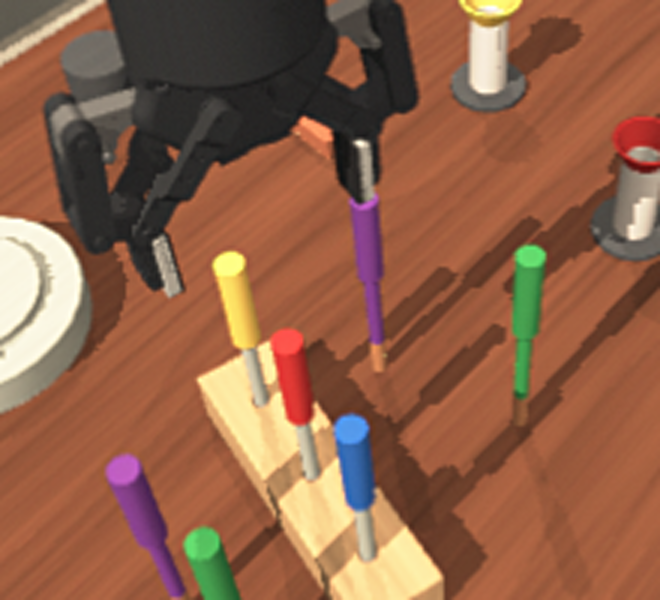

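The side view shows the open fingers straddling the red handle, with tips near (187,228) and (252,197). All neighbouring sticks are clear of the fingers. I descend and close.

>>> move_arm:
  motion: [0, 0, 0, 0, 0.03, 0, 0.085, 0, 0, 0, 0, 0.06, 0, 0.085, 0, 0, 0, 0, 0.085, 0, 0.085, 0, 0, 0, 0, 0.105, 0, 0.085, 0, 0, 0, 0, 0.114, 0, 0.085, 0, 0, 0, 0, 0.114, 0, 0.085, 0, 0, 0, 0, 0.114, 0, 0.04, 0, 0, 0, 0, 0.114, 0, 0.02, 0, 0, 0, 0, 0.114, 0, 0.0, 0, 0, 0, 0, 0.114, 0, 0.0]
  squeeze: 50

```text
t: 3.45
tool_pos: [0.492, 0.2242, 0.1175]
ee_rot: [[0.957, 0.0, 0.291], [-0.291, -0.0, 0.957], [0.0, -1.0, 0.0]]
contact_force: [-0.4, -1.1, 4.3]
finger_gap: 0.173
```

>>> move_arm:
  motion: [0, 0, 0, 0, 0, 0, 0, 0, 0, 0, 0, 0, 0, 0, 0, 0, 0, 0, 0, 0, 0]

```text
t: 3.82
tool_pos: [0.492, 0.2243, 0.1176]
ee_rot: [[0.957, 0.001, 0.29], [-0.29, -0.0, 0.957], [0.001, -1.0, 0.0]]
contact_force: [-0.3, -2.2, 5.0]
finger_gap: 0.175
```

>>> move_arm:
  motion: [0, 0, 0, 0, -0.01, 0, 0, 0, 0, 0, 0, -0.03, 0, 0, 0, 0, 0, 0, -0.055, 0, 0, 0, 0, 0, 0, -0.085, 0, 0, 0, 0, 0, 0, -0.115, 0, 0, 0, 0, 0, 0, -0.145, 0, 0, 0, 0, 0, 0, -0.17, 0, 0, 0, 0, 0, 0, -0.18, 0, 0, 0, 0, 0, 0, -0.18, 0, 0]

```text
t: 4.95
tool_pos: [0.4919, 0.2244, 0.2974]
ee_rot: [[0.957, 0.0, 0.29], [-0.29, 0.0, 0.957], [0.0, -1.0, 0.0]]
contact_force: [-0.3, 0.4, -0.9]
finger_gap: 0.172
```

Run:
```python
from h import *
S=cams.camera("side");s=env.get_state();print(s["tool_pos"],s["finger_gap"])
p=np.array(s["tool_pos"]);print(proj(S,[p+[0,0,.019],p-[0,0,.016],p-[0,0,.111]])); save(S,"side2.png",(130,100,350,300),3)
```

```text
[0.49168899 0.22435181 0.29661614] 0.17512285071904027
[[209.33268126 167.47270432]
 [213.43184628 188.48543783]
 [222.62578441 235.28801514]]
```

View pics/side2.png

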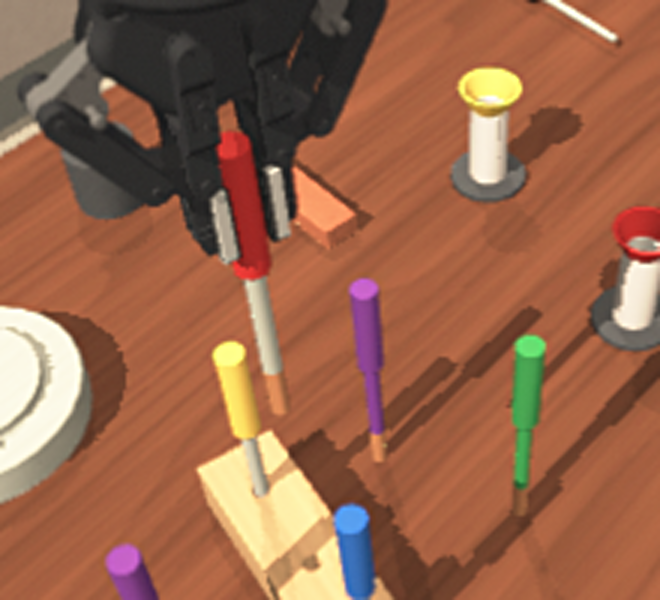

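>>> move_arm:
  motion: [0, 0, 0, 0.005, 0, -0.02, 0, 0, 0, 0, 0.013, 0, -0.06, 0, 0, 0, 0, 0.021, 0, -0.1, 0, 0, 0, 0, 0.03, 0, -0.14, 0, 0, 0, 0, 0.038, 0, -0.18, 0, 0, 0, 0, 0.046, 0, -0.22, 0, 0, 0, 0, 0.055, 0, -0.26, 0, 0, 0, 0, 0.061, 0, -0.285, 0, 0, 0, 0, 0.062, 0, -0.2945, 0, 0, 0, 0, 0.062, 0, -0.2945, 0]

```text
t: 6.25
tool_pos: [0.4651, -0.0759, 0.2969]
ee_rot: [[0.957, -0.001, 0.292], [-0.292, 0.0, 0.957], [-0.001, -1.0, 0.0]]
contact_force: [0.3, 0.5, -0.7]
finger_gap: 0.171
```

>>> move_arm:
  motion: [0, 0, 0, 0, 0.02, 0, 0, 0, 0, 0, 0, 0.05, 0, 0, 0, 0, 0, 0, 0.075, 0, 0, 0, 0, 0, 0, 0.085, 0, 0, 0, 0, 0, 0, 0.085, 0, 0]

```text
t: 6.88
tool_pos: [0.4655, -0.0749, 0.2122]
ee_rot: [[0.957, -0.001, 0.29], [-0.29, 0.0, 0.957], [-0.001, -1.0, 0.0]]
contact_force: [0.7, 0.1, 0.4]
finger_gap: 0.172
```

Run:
```python
from h import *
S=cams.camera("side");T=cams.camera("top");s=env.get_state();print(s["tool_pos"],s["finger_gap"],s["contact_force"])
p=np.array(s["tool_pos"]);
for c in(S,T): print(proj(c,[p-[0,0,.111],[p[0],p[1],.09]]).round(1))
a=cv2.resize(S["frame"][100:220,290:400],(440,480));b=cv2.resize(T["frame"][190:280,280:350],(350,450));b=cv2.copyMakeBorder(b,0,30,0,0,0)
cv2.imwrite("pics/tube.png",np.hstack([a,b])[:,:,::-1])
```

```text
[ 0.46606795 -0.07528066  0.21313342] 0.16994744217457114 [0.58663987 0.2364306  0.12242806]
[[345.4 171.9]
 [344.7 176.3]]
[[323.6 232.6]
 [323.1 233.3]]
```

View pics/tube.png

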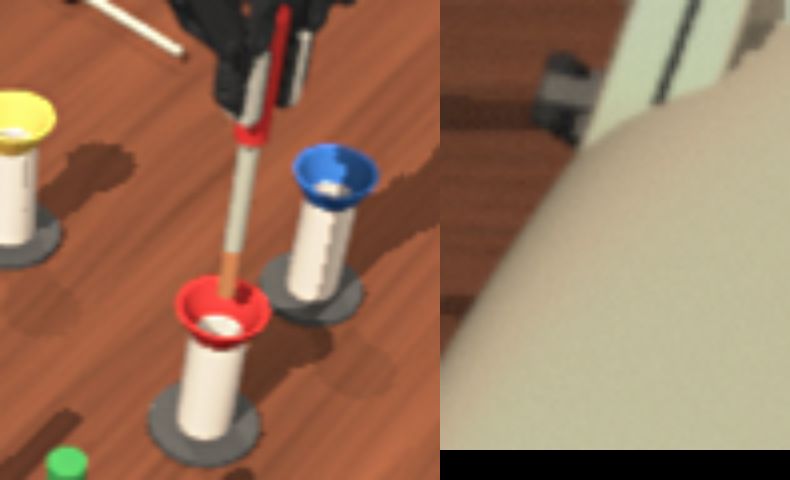

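The tip at (347,174) in the side view is inside the red funnel mouth, whose centre is at (346,177). I go down.

>>> move_arm:
  motion: [0, 0, 0, 0, 0.01, 0, 0, 0, 0, 0, 0, 0.02, 0, 0, 0, 0, 0, 0, 0.03, 0, 0, 0, 0, 0, 0, 0.04, 0, 0, 0, 0, 0, 0, 0.05, 0, 0, 0, 0, 0, 0, 0.055, 0, 0]
  squeeze: 80

```text
t: 7.72
tool_pos: [0.4654, -0.0754, 0.1565]
ee_rot: [[0.957, -0.001, 0.29], [-0.29, 0.0, 0.957], [-0.001, -1.0, 0.0]]
contact_force: [0.0, -0.3, 0.0]
finger_gap: 0.169
```

>>> move_arm:
  motion: [0, 0, 0, 0, 0.005, 0, 0, 0, 0, 0, 0, 0.01, 0, 0, 0, 0, 0, 0, 0.015, 0, 0, 0, 0, 0, 0, 0.02, 0, 0, 0, 0, 0, 0, 0.025, 0, 0, 0, 0, 0, 0, 0.025, 0, 0]

```text
t: 8.48
tool_pos: [0.4657, -0.0755, 0.1323]
ee_rot: [[0.957, 0.0, 0.29], [-0.29, -0.0, 0.957], [0.0, -1.0, 0.0]]
contact_force: [-1.1, -0.8, 0.5]
finger_gap: 0.166
```

>>> move_arm:
  motion: [0, 0, 0, 0, 0.002, 0, 0, 0, 0, 0, 0, 0.004, 0, 0, 0, 0, 0, 0, 0.006, 0, 0]

```text
t: 8.85
tool_pos: [0.4664, -0.0757, 0.1273]
ee_rot: [[0.957, 0.002, 0.29], [-0.29, -0.001, 0.957], [0.002, -1.0, -0.0]]
contact_force: [-2.3, 0.7, 23.3]
finger_gap: 0.167
```

>>> move_arm:
  motion: [0, 0, 0, 0, 0.002, 0, 0, 0, 0, 0, 0, 0.004, 0, 0]

```text
t: 9.1
tool_pos: [0.4683, -0.0763, 0.1267]
ee_rot: [[0.957, 0.008, 0.29], [-0.29, -0.003, 0.957], [0.009, -1.0, -0.0]]
contact_force: [-6.4, 2.0, 55.8]
finger_gap: 0.162
```

>>> move_arm:
  motion: [0, 0, 0, 0, -0.002, 0, 0, 0, 0, 0, 0, -0.0045, 0, 0, 0, 0, 0, 0, -0.0045, 0, 0, 0, 0, 0, 0, -0.0045, 0, 0.03, 0, 0, 0, 0, -0.0045, 0, 0.06, 0, 0, 0, 0, -0.0045, 0, 0.06, 0, 0, 0, 0, -0.0045, 0, 0.06]

```text
t: 9.98
tool_pos: [0.4656, -0.0754, 0.1266]
ee_rot: [[0.957, -0.0, 0.29], [-0.29, 0.0, 0.957], [-0.0, -1.0, 0.0]]
contact_force: [0.8, -0.1, -0.6]
finger_gap: 0.698
```

>>> move_arm:
  motion: [0, 0, 0, 0, -0.015, 0, 0.06, 0, 0, 0, 0, -0.04, 0, 0.06, 0, 0, 0, 0, -0.07, 0, 0.06, 0, 0, 0, 0, -0.1, 0, 0.06, 0, 0, 0, 0, -0.13, 0, 0.06, 0, 0, 0, 0, -0.13, 0, 0.06]

```text
t: 10.72
tool_pos: [0.4665, -0.0757, 0.2586]
ee_rot: [[0.957, 0.003, 0.29], [-0.29, -0.001, 0.957], [0.004, -1.0, -0.0]]
contact_force: [-0.2, 0.4, -0.2]
finger_gap: 0.701
```

Run:
```python
from h import *
S=cams.camera("side");s=env.get_state();print(s["t"],s["tool_pos"],s["finger_gap"],s["contact_force"])
for z in(.016,.036): print(z,proj(S,[[.466,-.0755,z+.16],[.466,-.0755,z+.095],[.466,-.0755,.09]]).round(1).tolist())
save(S,"fin.png",(170,80,400,310),2.6)
```

```text
10.775 [ 0.46595271 -0.0755771   0.25717354] 0.7015830237163992 [-0.16841035  0.20895732  0.33791813]
0.016 [[350.5, 142.0], [346.1, 168.5], [344.8, 176.3]]
0.036 [[351.9, 133.2], [347.4, 160.7], [344.8, 176.3]]
```

View pics/fin.png

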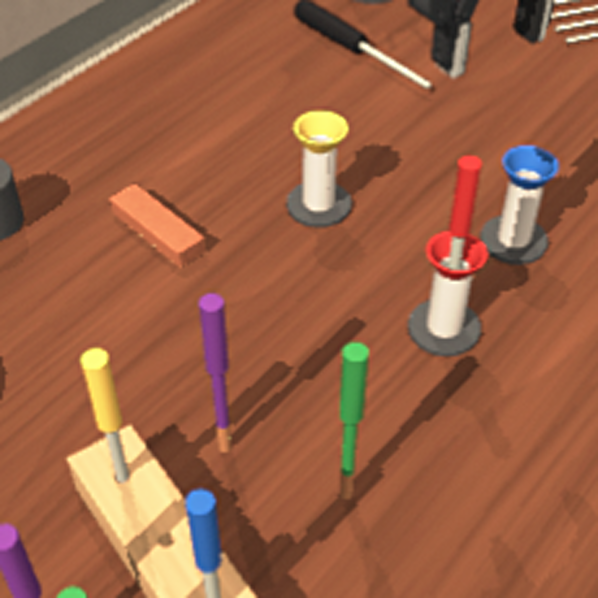

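The stick's top appears at (350,142), which matches the fully-down projection (350.5,142.0). Yellow and blue are still standing in the stand.

```bash
python3 -c "
from station import workorder; print(workorder.job_done())"
```

```text
the job is handed in; nothing more can be done
None
```

The red-handled stick is in the red-funnel tube, bare end down and pushed to the bottom, and the job is handed in at about 10.8 s of the 42 s allowed.

- **Seating:** When I pushed, the force rose to about 56 N with the fingertips at 0.127 m, the height expected when the stop is fully down. After release, the stick's top in the side view was at (350,142); the projection for a fully seated stick is (350.5,142.0), and for one 20 mm higher about (352,133).
- **Other sticks:** Blue and yellow are still standing in the stand. The nearest purple and green sticks are also still upright.
- **Gripper:** It was open and lifted well clear, with no contact force beyond sensor noise.
- **Checks that disagreed or failed:** The two cameras differed by 2–3 mm on the tube and stick positions, well inside the fit's clearance. The top camera's view of the tube was blocked by the arm, so the last check used the side view only.

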